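# Tip castings from a parts pan into the wash pot

### The arm

A 7-joint arm with a two-finger parallel gripper is mounted at the origin on a cart in front of the work surface, level with it; the furniture and walls round the work are solid. World frame = base frame: x ahead of the robot, y to its left, z up, the work surface at z = 0. Lengths are in mm, angles in rad, forces in N, time in s.
With the tool pointing down it reaches from about 425 to 875 mm from the base axis. Payload 9.9 kg.
Tool frame: the origin (TCP) lies at the very end of the fingers, on their centre line; the grasp point (between the pads) lies 19 mm behind it; x points along the fingers, z is the direction in which the jaws open and shut, and the axes are right-handed (so a half turn about x gives the same grasp; the last joint's range is limited). The gripper opens to 85 mm and grips with 20 to 120 N. Pads are 22 mm wide; open, the fingers measure 114 mm over their backs; the gripper's body (76 mm by 85 mm) begins 54 mm behind the grasp point. The pads swing forward as they close: fully open they stand 13 mm farther back than shut.
Start: joints at [1.136, 0.576, 0.025, 1.437, -0.015, 1.129, -0.057], TCP at [231.968, -633.893, 231.289] pointing down, gripper open.
Joint ranges: [-2.76, 2.76], [-0.34, 2.15], [-1.52, 1.57], [0.19, 2.46], [-1.09, 4.23], [0.17, 1.99], [-2.82, 2.82]. Speed limits (rad/s): [2.22, 2.22, 3.01, 3.01, 3.14, 3.14, 3.14].

### API

Orientations are given as [roll, pitch, yaw] about the fixed x, y, z axes, in that order (R = Rz(yaw) Ry(pitch) Rx(roll)).
In Python, from plant import r, snapshot, camera_info, hand_in gives the robot as it stands.
- The arm moves only by the tool play_rows, never from a script. Its argument "rows" is a list of rows, each a list of 2 entries, a list of its own where there are three numbers: the shift along the tool's x, y, z in mm, then the turn, a rotation vector about the tool's x, y, z in units of 5 degrees (1.0 is 5 degrees). A call has 1 to 5 rows; each row shifts and turns the commanded pose from where the row before left it, along the tool's axes as they then stand; what a row does not reach is not made up. A row lasts 1/10 s, in which the tool goes at most 50 mm and 8.59 degrees, less where a joint would pass 70% of its speed; a pose out of reach is approached as far as the arm can. A call is refused whole if a number of a shift passes 50 or a number of a turn 1, either way. A call with a gripper value outside its range is refused whole. "claw" is the finger opening in mm, from 0 to 85.4, set as the call begins (left out, the last holds). The fingers move at their own pace and stop on an object; the grip force is fixed at half the most. Time passes only in rows, so rows that do not move let the fingers close. It gives the time, the measured TCP pose, the force and the opening at its end, in the units of the state.
- r.get_state(): the state, without advancing time (a new reading comes with each control period).
- snapshot(name): name is "scene" or "side" or "wrist"; returns (picture, depth): 480x640x3 uint8, red, green, blue; 480x640 float32, mm along the optical axis (not along the pixel's ray), 0 where there is no reading.
- camera_info(name): a dict with "K" (3x3 intrinsics, pixels), "R" (3x3) and "t" (3): a world point X has camera coordinates R X + t. Camera axes: x right, y down, z forward; pixel columns grow to the right and rows downward; lengths in mm; the calibration is good to about 2 mm. A picture is of the moment at which its call begins: read the wrist's pose just before it. camera_info takes no time and is no camera call; for the wrist camera it gives the pose at the moment of the call.
- hand_in(): hands the job in, once; it reports no verdict.
The state is a dict: "t": time; "q": joint angles; "qvel": joint speeds; "tau": joint torques, N m; "tool_pos": TCP position; "ee_rot": TCP orientation; "ft_force": force on the tool from outside, world axes, zero at the start; "moment": the same for the moment, N m; "width": finger opening in mm.
Only numpy, scipy, OpenCV 4.12 (cv2) and the standard library are available. Lean on these libraries where they do the work, as an engineer would, in place of code of your own. Each camera call takes 0.05 s, during which the arm holds its last target.

### The job

Slide the parts pan forward on its stand until its spout lip lies just inside the mouth of the square wash pot, and only then raise its tail so that both castings slide out into the pot. Then lower the pan so it sits level on the stand again and let go; leave the spare casting, oil can and tape roll on the bench alone.

Things in the scene. Friction and masses are not known exactly. Their poses are not given: they have to be found in the camera images.
- station: Fixed dark steel stand and square steel wash pot, both on one base plate 345 x 130 mm. Origin: on the bench, on the middle line. Its +x is the pouring direction, from the stand to the pot; +z up. Stand top: flat, 100 mm above the bench, x -160 to -5 mm, 120 mm wide, no side rails. Position and heading vary.
- mouth (a point): Centre of the pot's mouth at the height of the stand top (100 mm above the bench), axes as the station's. The pot is open for 48 mm either way along x and 43 mm along y; inner floor 6 mm above the bench. Its wall next to the stand (the sill) is 93 mm high, the other three are 133 mm, so the spout goes in over the sill, between the high side walls.
- pan: Loose aluminium channel, about 0.35 kg, on the stand, a little askew and drawn back from the pot. Origin: underside of its floor; +x to the spout, +z up. Floor 3 mm thick, rear wall at x = -90 mm (22 mm high), side walls 27 mm high, outer width 66 mm, spout end open at +85 mm. Stop ears at x = +40 mm (95 mm wide) meet the pot's side walls when the origin is at station x = +6 mm.
- pan_lip (a point): Middle of the spout's lip, at pan x = +82 mm, z = 0. The lip is turned down 5 mm below the pan's underside and passes 2 mm above the sill while the pan lies level on the stand. The loaded pan stays level by itself in any place between the start and the stop ears meeting the pot.
- pan_bar (a point): Middle of the tail cross-bar: round, 10 mm thick, level, 60 mm free length along the pan's y, at pan x = -150 mm, z = +48 mm. Can be pinched from above with the fingers closing along the pan's x, and the pan slid by it; held lightly (15 N) it turns in the grip as the tail is raised. The castings slide out at 25 to 40 degrees of tilt; 50 is ample.
- casting_front: Dark round flanged casting, 50 mm across, 30 mm high, 0.15 kg, standing in the pan nearer the spout. Origin: centre of its underside, z up.
- casting_rear: The same kind of casting, standing in the pan behind the first, nearer the cross-bar. Origin: centre of its underside.
- spare_casting: The same kind of casting standing alone on the bench near the pot; not part of the job. Origin: centre of its underside.
- oil_can: Green oil can, 62 x 72 x 123 mm with thin curved spout, standing on the bench to the left of the pot. Origin: centre of its underside.
- tape_roll: Roll of pale tape, 96 mm across, 25 mm high, lying on the bench beyond the pot. Origin: centre of its underside.
- sill (a point): Middle of the top of the sill, the pot's low wall next to the stand: station x = +50 mm, 93 mm above the bench (7 mm below the stand top), axes as the station's. When the tail is raised the pan first turns about the stand's front edge, comes to rest on the sill at about 7 degrees, and then turns about the sill.
There are look-alikes about, which are no part of the job. What is shaped like the casting_rear but blue is not meant. What is shaped like the casting_front but white is not meant.

How it is judged (in metres and radians):
On the way, in this order (a step that is already met when the one before it is completed fails the run):
1. the spout lip lies inside the pot's mouth with the pan still level and both castings still in it (x of pan_lip in the frame of mouth between -0.046 and 0.02 m and y of pan_lip in the frame of mouth between -0.03 and 0.03 m and height (world z) of pan_lip below 0.115 m and angle between pan's own z axis and vertical below 0.2 rad and distance between each of casting_front, casting_rear and pan below 0.085 m), for 0.3 s.
2. both castings are in the pot (x of each of casting_front, casting_rear in the frame of mouth above -0.048 m and horizontal distance between each of casting_front, casting_rear and mouth below 0.065 m and height (world z) of each of casting_front, casting_rear below 0.09 m), for 0.2 s.
At the end, for the whole second after the job is handed in: Both castings lie at rest inside the pot (origins within 65 mm of its middle line, not before the sill, less than 90 mm above the bench), and the pan rests level (within 0.12 rad) on the stand top (within about 10 mm of its height) (all of step 2 and angle between pan's own z axis and vertical below 0.12 rad and height (world z) of pan between 0.09 and 0.112 m and linear speed of each of pan, casting_front, casting_rear below 0.03 m/s); the robot touches nothing.
It fails at once if the pan's tail is raised (pan tilted more than 0.35 rad) while the lip is not over the pot's mouth (angle between pan's own z axis and vertical above 0.35 rad and (x of pan_lip in the frame of mouth below -0.05 m or x of pan_lip in the frame of mouth above 0.05 m or y of pan_lip in the frame of mouth below -0.044 m or y of pan_lip in the frame of mouth above 0.044 m or height (world z) of pan_lip above 0.133 m)).
It fails at once if a casting falls on the bench ((height (world z) of casting_front below 0.07 m and horizontal distance between casting_front and mouth above 0.08 m) or (height (world z) of casting_rear below 0.07 m and horizontal distance between casting_rear and mouth above 0.08 m)).
It fails at once if the spare casting, oil can or tape roll is shifted more than 30 mm (distance of any of spare_casting, oil_can, tape_roll from where it was at the start of the episode above 0.03 m).
It also fails if it takes over 48 s, if anything falls off the work surface, if the arm or the gripper's body presses on something with over 40 N, if the wrist force passes 120 N, or if a joint passes its speed limit or range.

## Working session

There is one attempt and no reset: what is moved stays moved. The work goes in short steps, Python scripts to look and compute and a tool call to move; the robot and the scene stay as the last step left them, time stands still between calls to the robot, and variables do not carry over. Pictures are saved under pics/ and viewed, and the job is handed in when it is done.

Besides the shell and the picture viewer there is one more tool, called after "Emit:" as a command line: name --argument value ..., lists and objects as JSON in quotes. play_rows: Moves the arm, as the interface text tells. Its arguments: {"type":"object","properties":{"rows":{"type":"array"},"claw":{"type":"number"}},"required":["rows"]}

```bash
mkdir -p pics; ls; cat > h.py <<'E'
import numpy as np,cv2
from plant import r,snapshot,camera_info,hand_in
def snap(n,f):
    ci=camera_info(n);p,d=snapshot(n);cv2.imwrite('pics/'+f+'.png',p[:,:,::-1]);np.savez('pics/'+f+'.npz',p=p,d=d,K=ci['K'],R=ci['R'],t=ci['t']);return p,d,ci
def load(f):
    z=np.load('pics/'+f+'.npz');return z['p'],z['d'],dict(K=z['K'],R=z['R'],t=z['t'])
def cloud(d,ci):
    K=np.array(ci['K']);v,u=np.mgrid[:480,:640]
    P=np.stack([(u-K[0,2])/K[0,0]*d,(v-K[1,2])/K[1,1]*d,d],-1)
    return (P-np.array(ci['t']).ravel())@np.array(ci['R'])
def ray(uv,z,ci):
    K=np.array(ci['K']);R=np.array(ci['R']);t=np.array(ci['t']).ravel()
    c=-R.T@t;w=R.T@np.array([(uv[0]-K[0,2])/K[0,0],(uv[1]-K[1,2])/K[1,1],1]);return c+w*(z-c[2])/w[2]
def proj(X,ci):
    c=np.array(ci['R'])@X+np.array(ci['t']).ravel();p=np.array(ci['K'])@c;return p[:2]/p[2]
E
python3 - <<'E'
from h import *
print(r.get_state())
for n in('scene','side'):snap(n,n+'0')
E
```

```text
pics
{'t': 0.0, 'q': array([ 1.13618125,  0.57654066,  0.02482977,  1.43791554, -0.01500266,
        1.12898686, -0.05646464]), 'qvel': array([-6.16257228e-05,  2.01428052e-03,  3.64983209e-04,  1.40205990e-03,
       -6.12682386e-04,  1.46506428e-04,  2.39552942e-04]), 'tau': array([ 7.40065079e-04, -7.65756440e+01,  2.25055575e+00, -2.85959619e+01,
        1.53962203e-02,  1.29184345e-02,  1.06482861e-05]), 'tool_pos': array([ 231.83081776, -633.45675504,  230.43392532]), 'ee_rot': array([-3.09526769,  1.56913023,  1.96801658]), 'ft_force': array([-0.16791469,  0.80198879, -0.2917853 ]), 'moment': array([-0.00612516, -0.0478479 , -0.02742593]), 'width': 84.90652910861726}
```

View pics/scene0.png

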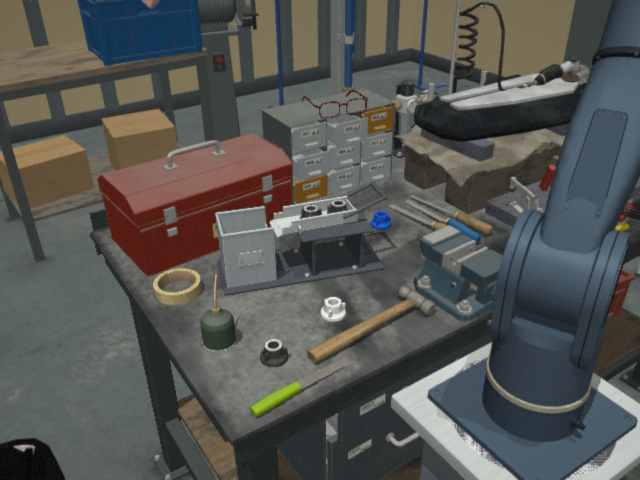

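View pics/side0.png

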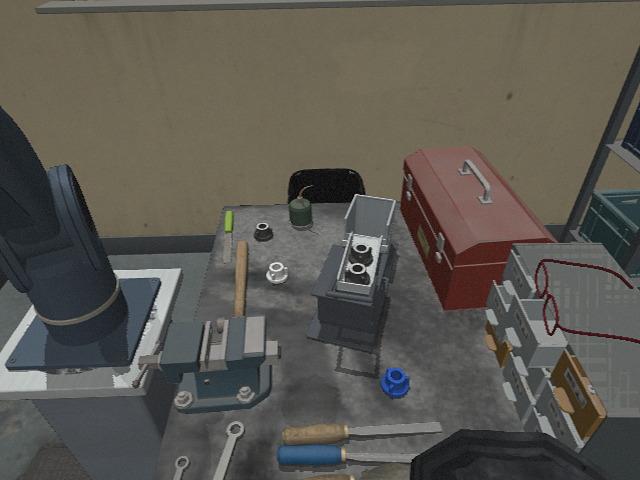

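The scene view shows the pot at (245,250), the pan with two dark castings at (312,210) and (338,205), and the pan bar near (378,188). The blue look-alike is at (381,219), the white one at (333,307) and the dark spare at (273,350). In the side view the castings are at (361,254) and (357,272), the bar is near (358,358), blue is at (396,382), white at (277,272) and the spare at (263,232). Next I measure.

```bash
python3 - <<'E'
from h import *
for n in('scene','side'):
    p,d,ci=load(n+'0');C=cloud(d,ci)
    print(n,'cam',(-ci['R'].T@ci['t'].ravel()).round())
    for uv in ([(245,250),(312,210),(338,205),(378,188),(381,219),(333,307),(273,350)] if n=='scene' else [(361,254),(357,272),(372,200),(358,375),(357,349),(396,382),(277,272),(345,290),(380,300)]):
        print(uv,C[uv[1],uv[0]].round(1))
p,d,ci=load('side0');cv2.imwrite('pics/c1.png',cv2.resize(p[180:400,280:430,::-1],None,fx=2.7,fy=2.7,interpolation=cv2.INTER_CUBIC))
p,d,ci=load('scene0');cv2.imwrite('pics/c2.png',cv2.resize(p[160:300,200:400,::-1],None,fx=4,fy=4,interpolation=cv2.INTER_CUBIC))
E
```

```text
scene cam [-396.  652.  741.]
(245, 250) [547.7 212.1  92.9]
(312, 210) [546.1  53.5 134.9]
(338, 205) [534.2  -3.8 134.4]
(378, 188) [518.3 -96.9 154.1]
(381, 219) [ 587.3 -166.7   23.9]
(333, 307) [364.6 126.   29.7]
(273, 350) [321.3 281.5  31.8]
side cam [ 463. -620.  680.]
(361, 254) [555.7  31.6 130.1]
(357, 272) [542.5 -22.4 132.3]
(372, 200) [603.3 235.5 122.3]
(358, 375) [ 536.4 -153.6    1. ]
(357, 349) [540.6 -93.5  -2.3]
(396, 382) [ 596.2 -190.6   30.9]
(277, 272) [380.3 100.9  27.1]
(345, 290) [519.5 -38.8 102.9]
(380, 300) [601.2  26.9   4.5]
```

View pics/c1.png

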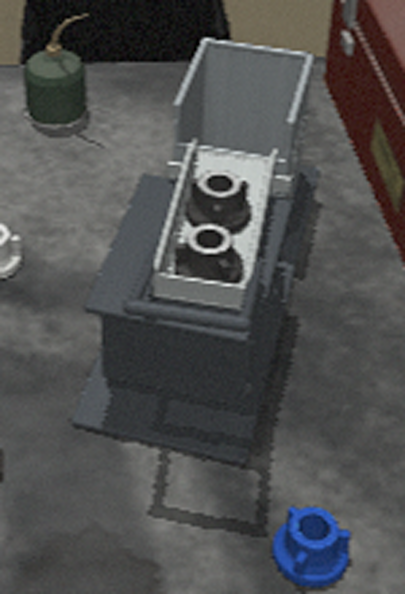

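View pics/c2.png

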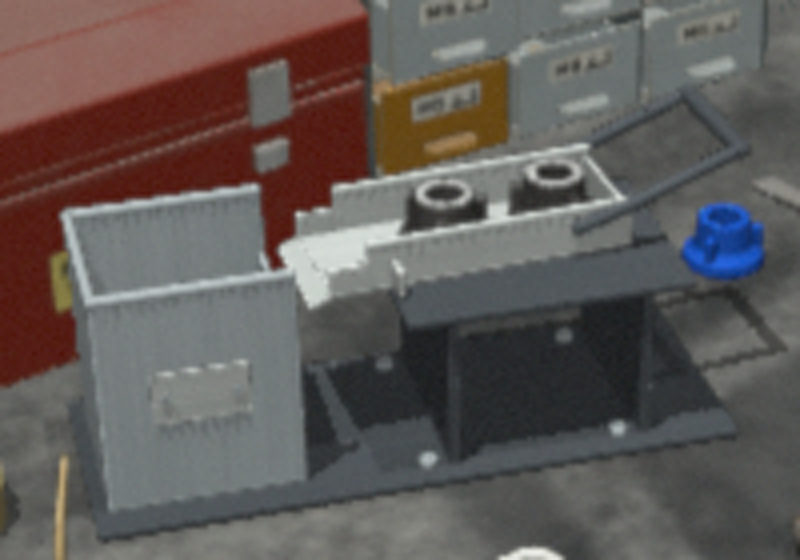

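```bash
python3 - <<'E'
from h import *
s=load('scene0')[2];d_=load('side0')[2]
S=lambda x,y,z:ray((200+(x+.5)/4-.5,160+(y+.5)/4-.5),z,s)[:2].round(1)
D=lambda x,y,z:ray((280+(x+.5)/2.7-.5,180+(y+.5)/2.7-.5),z,d_)[:2].round(1)
print('bar S',S(685,92,148),S(745,150,148)); print('bar D',D(125,305,148),D(250,322,148))
print('rim S',[S(*a,133) for a in[(65,213),(90,303),(296,272),(258,187)]])
print('rim D',[D(*a,133) for a in[(205,40),(310,52),(178,105),(292,126)]])
print('stand S',[S(*a,100) for a in[(400,288),(418,325),(708,280)]])
print('stand D',[D(*a,100) for a in[(87,308),(145,177),(250,325)]])
print('panrear D side tops',D(155,292,122),D(240,300,122),'S',S(588,148,127),S(628,203,127))
X=[]
for n in('scene0','side0'):
    p,d,ci=load(n);C=cloud(d,ci);m=(d>0)&(abs(C[...,0]-540)<110)&(abs(C[...,1]-40)<160)
    q=C[m];c=p[m].astype(int);k=(abs(q[:,2]-100)<4)&(c.max(1)<95)
    a=q[k][:,:2].astype(np.float32);print(n,len(a),cv2.minAreaRect(a),cv2.boxPoints(cv2.minAreaRect(a)).round(),np.median(q[k][:,2]))
    k=(abs(q[:,2]-133)<4)&(q[:,1]>110)
    a=q[k][:,:2].astype(np.float32);print(n,len(a),cv2.minAreaRect(a),cv2.boxPoints(cv2.minAreaRect(a)).round())
    k=(q[:,2]>143)&(q[:,2]<158)&(q[:,1]<-50)
    a=q[k];print('bar',len(a),a.mean(0),a.min(0),a.max(0))
E
```

```text
bar S [ 557.5 -108.3] [484.8 -91.8]
bar D [482.1 -89.2] [ 559.3 -107.6]
rim S [array([651.9, 221.8]), array([562. , 251.1]), array([531.1, 153.7]), array([619.8, 125.8])]
rim D [array([565.4, 244.6]), array([652.7, 220.7]), array([534.5, 148.8]), array([621.2, 115.9])]
stand S [array([536.6,  90.8]), array([500.5, 102.7]), array([453. , -44.6])]
stand D [array([457.5, -43. ]), array([505.4,  99. ]), array([567.6, -64.1])]
panrear D side tops [503.7 -51.9] [559.9 -62.1] S [566.5 -49.5] [503.8 -30.1]
scene0 878 ((535.4806518554688, 14.934898376464844), (159.4930419921875, 127.77764892578125), 73.7728500366211) [[452. -44.]
 [575. -79.]
 [619.  74.]
 [496. 109.]] 100.60410307018174
scene0 175 ((588.6061401367188, 176.80516052246094), (77.20365905761719, 102.52192687988281), 72.62425994873047) [[528. 155.]
 [626. 125.]
 [649. 198.]
 [551. 229.]]
bar 161 [516.98175449 -90.72564302 149.90856734] [ 479.93727976 -106.68071894  143.13432263] [564.09534435 -62.82075891 156.40079499]
side0 1341 ((555.7891845703125, 74.94812774658203), (288.6526184082031, 119.94243621826172), 71.49208068847656) [[453. -43.]
 [567. -81.]
 [658. 193.]
 [545. 231.]] 99.8473178460073
side0 99 ((588.86767578125, 174.269775390625), (81.9634780883789, 98.4260482788086), 72.57816314697266) [[530. 150.]
 [624. 120.]
 [648. 199.]
 [554. 228.]]
bar 324 [ 520.17268667 -100.3888509   150.11946754] [ 480.2957651  -114.59613841  143.10527667] [561.6444097  -67.03211066 154.61452823]
```

```bash
cat >> h.py <<'E'
from scipy.spatial.transform import Rotation as Ro
# station estimate
O=np.array([560,88.3]);H=np.deg2rad(72.1)
U=np.array([np.cos(H),np.sin(H)]);N=np.array([-U[1],U[0]])
def toolR(s): return Ro.from_euler('xyz',s['ee_rot']).as_matrix()
def axes(yaw,pitch=0,sgn=1):
    # z tool along pan x heading; pitch nose-down deg
    y=np.deg2rad(yaw);p=np.deg2rad(pitch);u=np.array([np.cos(y),np.sin(y),0]);k=np.array([0,0,1.])
    px=u*np.cos(p)-k*np.sin(p);pz=k*np.cos(p)+u*np.sin(p)
    x=-pz;z=px*sgn;return np.stack([x,np.cross(z,x),z],1)
def delta(pos,Rt,s=None):
    s=s or r.get_state();R=toolR(s)
    sh=R.T@(np.array(pos)-s['tool_pos']);rv=Ro.from_matrix(R.T@Rt).as_rotvec()
    print('t',round(s['t'],2),'pos',s['tool_pos'].round(1),'F',s['ft_force'].round(1),'w',round(s['width'],1),'q',s['q'].round(2))
    print('shift',sh.round(1),'turn/5deg',np.rad2deg(rv/5).round(2))
E
python3 - <<'E'
from h import *
s=r.get_state();print(toolR(s).round(2))
for g in(1,-1): delta([521,-99,230],axes(77,0,g))
# vise height
for n in('scene0','side0'):
    p,d,ci=load(n);C=cloud(d,ci);m=(d>0)&(C[...,1]<-60)&(C[...,1]>-650)&(C[...,0]>200)&(C[...,0]<640);q=C[m]
    for y in range(-600,-60,60):
        k=abs(q[:,1]-y)<30
        if k.sum()>20:print(n,y,[ (x,round(float(q[k&(abs(q[:,0]-x)<40)][:,2].max()))) for x in range(240,640,80) if (k&(abs(q[:,0]-x)<40)).sum()>5])
E
```

```text
[[-0.    0.94  0.34]
 [ 0.    0.34 -0.94]
 [-1.   -0.   -0.  ]]
t 0.1 pos [ 231.9 -633.5  230.5] F [ 0.3 -0.4  0.5] w 85.5 q [ 1.14  0.58  0.02  1.44 -0.02  1.13 -0.06]
shift [   1.1  455.2 -402.6] turn/5deg [-2.938e+01 -1.000e-02 -2.000e-02]
t 0.1 pos [ 231.9 -633.5  230.5] F [ 0.3 -0.4  0.5] w 85.5 q [ 1.14  0.58  0.02  1.44 -0.02  1.13 -0.06]
shift [   1.1  455.2 -402.6] turn/5deg [ 6.62 -0.02  0.01]
scene0 -600 [(240, 20), (400, 38), (480, 201), (560, 228)]
scene0 -540 [(400, 38), (480, 198), (560, 222)]
scene0 -480 [(320, 176), (400, 174), (480, 126), (560, 223)]
scene0 -420 [(320, 175), (400, 167), (480, 131), (560, 220)]
scene0 -360 [(320, 4), (400, 31), (480, 124), (560, 199)]
scene0 -300 [(320, 5), (400, 31), (480, 32), (560, 18)]
scene0 -240 [(480, 31), (560, 16)]
scene0 -180 [(240, 102), (320, 108), (400, 108), (480, 5), (560, 35)]
scene0 -120 [(240, 103), (320, 109), (400, 109), (480, 155), (560, 156)]
side0 -420 [(560, 219)]
side0 -360 [(400, 25), (480, 121), (560, 199)]
side0 -300 [(240, 9), (320, 11), (400, 30), (480, 31), (560, 15)]
side0 -240 [(240, 32), (320, 22), (400, 30), (480, 30), (560, 15)]
side0 -180 [(240, 102), (320, 108), (400, 107), (480, 4), (560, 34)]
side0 -120 [(240, 101), (320, 108), (400, 107), (480, 155), (560, 155)]
```

Candidates are front and rear dark castings in the pan (side view 361,254 and 357,272). Blue (396,382), white (277,272) and the dark spare on the bench (263,232) are not the target, which the crop confirms. The grasp target is the grey cross-bar, at world ≈(521,-99,148) with pan heading ≈77°. I lift and turn first.

Emit:
play_rows --rows '[[[-45,0,0],[1,0,0]],[[-45,0,0],[1,0,0]],[[-45,0,0],[1,0,0]],[[0,0,0],[1,0,0]],[[0,0,0],[1,0,0]]]' --claw 45

```text
t: 0.6
tool_pos: [232.1, -634.3, 367.7]
ee_rot: [0.51, 1.568, -1.15]
ft_force: [1.0, 0.5, -0.7]
width: 44.5
```

Emit:
play_rows --rows '[[[0,0,0],[1,0,0]],[[0,0,0],[0.6,0,0]],[[0,0,0],[0,0,0]]]'

```text
t: 0.9
tool_pos: [232.0, -633.7, 365.8]
ee_rot: [-2.444, 1.57, 2.042]
ft_force: [0.2, 1.2, 0.1]
width: 45.1
```

```bash
python3 - <<'E'
from h import *
delta([521,-99,300],axes(77,0,-1))
E
```

```text
t 0.9 pos [ 232.  -633.7  365.8] F [0.2 1.2 0.1] w 45.1 q [ 1.05  0.51  0.18  1.2  -0.09  1.43 -0.57]
shift [  66.1  161.9 -585.8] turn/5deg [ 0.01 -0.01  0.01]
```

Emit:
play_rows --rows '[[[0,12.5,-45],[0,0,0]],[[0,12.5,-45],[0,0,0]],[[0,12.5,-45],[0,0,0]],[[0,12.5,-45],[0,0,0]],[[0,12.5,-45],[0,0,0]]]'

```text
t: 1.4
tool_pos: [343.6, -426.7, 366.2]
ee_rot: [-1.801, 1.571, 2.688]
ft_force: [1.1, -0.4, -1.1]
width: 45.3
```

Emit:
play_rows --rows '[[[0,12.5,-45],[0,0,0]],[[0,12.5,-45],[0,0,0]],[[0,12.5,-45],[0,0,0]],[[0,12.5,-45],[0,0,0]],[[0,12.5,-45],[0,0,0]]]'

```text
t: 1.9
tool_pos: [454.7, -221.4, 366.4]
ee_rot: [0.807, 1.571, -0.987]
ft_force: [0.6, -0.4, -0.6]
width: 44.9
```

```bash
python3 - <<'E'
from h import *
delta([521,-99,300],axes(77,0,-1))
E
```

```text
t 1.9 pos [ 454.7 -221.4  366.4] F [ 0.6 -0.4 -0.6] w 44.9 q [ 0.35  0.22  0.01  1.64 -0.    1.28 -1.43]
shift [  66.4   37.5 -134. ] turn/5deg [ 0.04  0.   -0.  ]
```

Emit:
play_rows --rows '[[[10,12.5,-45],[0,0,0]],[[20,12.5,-44],[0,0,0]],[[20,12.5,-44],[0,0,0]],[[16,0,0],[0,0,0]],[[0,0,0],[0,0,0]]]'

```text
t: 2.4
tool_pos: [519.7, -100.5, 298.1]
ee_rot: [-1.47, 1.566, 3.022]
ft_force: [-0.7, -0.8, -0.1]
width: 45.0
```

```bash
python3 - <<'E'
from h import *
delta([521,-99,300],axes(77,0,-1))
delta([547,48,260],axes(72.1,45,-1))
p,d,ci=snap('wrist','w1')
E
```

```text
t 2.4 pos [ 519.7 -100.5  298.1] F [-0.7 -0.8 -0.1] w 45.0 q [ 0.15  0.3  -0.06  1.71  0.02  1.13 -1.71]
shift [-1.9  0.9 -1.7] turn/5deg [0.07 0.01 0.05]
t 2.4 pos [ 519.7 -100.5  298.1] F [-0.7 -0.8 -0.1] w 45.0 q [ 0.15  0.3  -0.06  1.71  0.02  1.13 -1.71]
shift [  38.    -5.7 -150.9] turn/5deg [ 1.02 -8.99 -0.37]
```

View pics/w1.png

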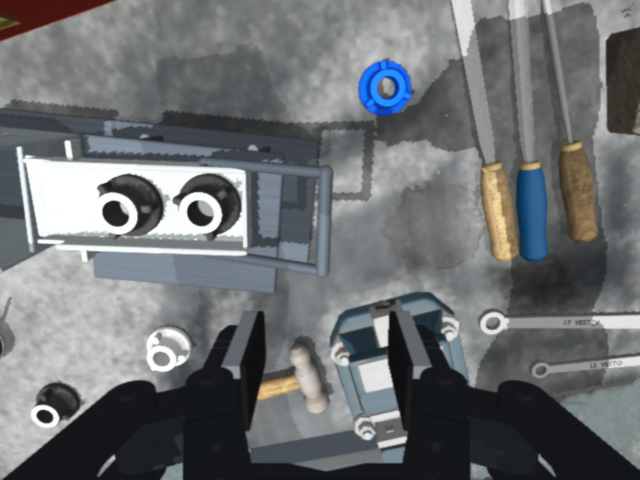

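The wrist view shows the bar from (326,167) to (323,275), with the two dark castings in the pan at (130,205) and (208,205).

```bash
python3 - <<'E'
from h import *
p,d,ci=load('w1');C=cloud(d,ci)
a=ray((326,167),148,ci);b=ray((323,275),148,ci);print(a.round(1),b.round(1),(a+b)/2)
v=b-a;print('heading',np.degrees(np.arctan2(v[1],v[0]))-90)
m=(d>0)&(abs(C[...,2]-149)<7)&(abs(C[...,0]-520)<60)&(C[...,1]<-85)&(C[...,1]>-130);q=C[m];print(len(q),q.mean(0),q.min(0),q.max(0))
pts=np.argwhere(m)[:,::-1].astype(np.float32);print(cv2.minAreaRect(pts))
# stand edge & pan walls
for uv in [(22,158),(32,251),(245,165),(246,252)]: print('pan',uv,ray(uv,127,ci).round(1))
for uv in [(97,278),(274,291),(325,0)]: print('stand',uv,ray(uv,100,ci).round(1))
E
```

```text
[ 557.7 -108.6  148. ] [481.9 -89.3 148. ] [519.7963761  -98.93154975 148.        ]
heading 75.73865155285873
1861 [527.74329592 -98.42327046 149.89766833] [ 480.87275898 -112.55532873  142.02786422] [562.85413177 -85.05735753 153.76607861]
((323.6181335449219, 217.7887725830078), (115.85330200195312, 39.8892936706543), 76.63307189941406)
pan (22, 158) [608.7 103.1 127. ]
pan (32, 251) [541.7 126.3 127. ]
pan (245, 165) [569.  -51.4 127. ]
pan (246, 252) [505.  -33.8 127. ]
stand (97, 278) [502.2 103.8 100. ]
stand (274, 291) [457.6 -40.2 100. ]
stand (325, 0) [ 664.2 -131.7  100. ]
```

Emit:
play_rows --rows '[[[0,0,0],[0,-1,0]],[[0,0,0],[0,-1,0]],[[0,0,0],[0,-1,0]],[[0,0,0],[0,-1,0]],[[0,0,0],[0,-1,0]]]'

```text
t: 2.95
tool_pos: [520.8, -103.5, 302.2]
ee_rot: [0.007, 1.131, -1.792]
ft_force: [-1.3, -0.6, -0.6]
width: 45.2
```

Emit:
play_rows --rows '[[[0,0,0],[0,-1,0]],[[0,0,0],[0,-1,0]],[[0,0,0],[0,-1,0]],[[0,0,0],[0,-1,0]],[[0,0,0],[0,0,0]]]'

```text
t: 3.45
tool_pos: [520.8, -100.8, 299.6]
ee_rot: [-0.003, 0.784, -1.796]
ft_force: [1.2, 1.1, 0.2]
width: 44.9
```

```bash
python3 - <<'E'
from h import *
delta([520,-99,300],axes(76,45,-1))
E
```

```text
t 3.45 pos [ 520.8 -100.8  299.6] F [1.2 1.1 0.2] w 44.9 q [-0.36  0.49  0.05  1.71  0.64  1.44 -2.36]
shift [-1.4 -1.2 -0.9] turn/5deg [ 0.19  0.02 -0.15]
```

The tilt is reachable, but joint 7 runs near its limit. I use the half-turned grasp for margin.

Emit:
play_rows --rows '[[[0,0,0],[0,1,0]],[[0,0,0],[0,1,0]],[[0,0,0],[0,1,0]],[[0,0,0],[0,1,0]],[[0,0,0],[0,1,0]]]'

```text
t: 3.95
tool_pos: [520.9, -103.5, 302.5]
ee_rot: [0.013, 1.227, -1.786]
ft_force: [-0.9, 0.2, -1.0]
width: 45.4
```

Emit:
play_rows --rows '[[[0,0,0],[0,1,0]],[[0,0,0],[0,1,0]],[[0,0,0],[0,1,0]],[[0,0,0],[0,1,0]],[[0,0,0],[-1,0,0]]]'

```text
t: 4.45
tool_pos: [520.1, -107.1, 302.7]
ee_rot: [1.972, 1.565, 0.255]
ft_force: [0.1, -1.1, -0.3]
width: 45.2
```

Emit:
play_rows --rows '[[[0,0,0],[-1,0,0]],[[0,0,0],[-1,0,0]],[[0,0,0],[-1,0,0]],[[0,0,0],[-1,0,0]],[[0,0,0],[-1,0,0]]]'

```text
t: 4.95
tool_pos: [520.6, -104.0, 302.3]
ee_rot: [1.244, 1.567, -0.027]
ft_force: [0.5, -0.6, -0.3]
width: 45.0
```

Emit:
play_rows --rows '[[[0,0,0],[-1,0,0]],[[0,0,0],[-1,0,0]],[[0,0,0],[-1,0,0]],[[0,0,0],[-1,0,0]],[[0,0,0],[-1,0,0]]]'

```text
t: 5.45
tool_pos: [520.7, -104.0, 302.3]
ee_rot: [0.766, 1.567, -0.069]
ft_force: [0.9, 0.2, -0.2]
width: 45.1
```

Emit:
play_rows --rows '[[[0,0,0],[-1,0,0]],[[0,0,0],[-1,0,0]],[[0,0,0],[-1,0,0]],[[0,0,0],[-1,0,0]],[[0,0,0],[-1,0,0]]]'

```text
t: 5.95
tool_pos: [520.6, -104.0, 302.2]
ee_rot: [0.283, 1.567, -0.115]
ft_force: [-0.5, -0.0, 0.5]
width: 45.4
```

Emit:
play_rows --rows '[[[0,0,0],[-1,0,0]],[[0,0,0],[-1,0,0]],[[0,0,0],[-1,0,0]],[[0,0,0],[-1,0,0]],[[0,0,0],[-1,0,0]]]'

```text
t: 6.45
tool_pos: [520.6, -104.0, 302.2]
ee_rot: [-0.189, 1.567, -0.152]
ft_force: [-0.9, -0.6, -0.1]
width: 45.0
```

Emit:
play_rows --rows '[[[0,0,0],[-1,0,0]],[[0,0,0],[-1,0,0]],[[0,0,0],[-1,0,0]],[[0,0,0],[-1,0,0]],[[0,0,0],[-1,0,0]]]'

```text
t: 6.95
tool_pos: [520.6, -104.0, 302.2]
ee_rot: [-0.693, 1.567, -0.219]
ft_force: [0.7, -0.1, 0.1]
width: 45.6
```

Emit:
play_rows --rows '[[[0,0,0],[-1,0,0]],[[0,0,0],[-1,0,0]],[[0,0,0],[-1,0,0]],[[0,0,0],[-1,0,0]],[[0,0,0],[-1,0,0]]]'

```text
t: 7.45
tool_pos: [520.6, -104.0, 302.1]
ee_rot: [-1.15, 1.567, -0.241]
ft_force: [0.2, -0.4, -0.0]
width: 45.1
```

Emit:
play_rows --rows '[[[0,0,0],[-1,0,0]],[[0,0,0],[-1,0,0]],[[0,0,0],[-1,0,0]],[[0,0,0],[-1,0,0]],[[0,0,0],[-1,0,0]]]'

```text
t: 7.95
tool_pos: [520.6, -104.0, 302.0]
ee_rot: [-1.635, 1.567, -0.289]
ft_force: [0.6, -0.1, 0.4]
width: 45.0
```

```bash
python3 - <<'E'
from h import *
delta([520.2,-99,132],axes(76,0,1))
E
```

```text
t 7.95 pos [ 520.6 -104.   302. ] F [ 0.6 -0.1  0.4] w 45.0 q [ 0.63  0.36 -0.73  1.69  0.26  1.19  1.18]
shift [170.    2.1   4.8] turn/5deg [ 0.23 -0.    0.04]
```

Emit:
play_rows --rows '[[[40,2,5],[0.2,0,0]],[[40,0,0],[0,0,0]],[[40,0,0],[0,0,0]],[[15,0,0],[0,0,0]],[[0,0,0],[0,0,0]]]'

```text
t: 8.45
tool_pos: [518.7, -98.7, 164.6]
ee_rot: [1.998, 1.569, -2.96]
ft_force: [-1.8, 0.5, 0.5]
width: 44.9
```

```bash
python3 - <<'E'
from h import *
delta([520.2,-99,130],axes(76,0,1))
p,d,ci=snap('scene','s2');cv2.imwrite('pics/s2c.png',cv2.resize(p[80:300,200:480,::-1],None,fx=2.7,fy=2.7))
E
```

```text
t 8.45 pos [518.7 -98.7 164.6] F [-1.8  0.5  0.5] w 44.9 q [ 0.55  0.5  -0.67  1.9   0.39  0.88  1.02]
shift [34.6 -1.6  0.1] turn/5deg [-0.01 -0.01 -0.01]
```

View pics/s2c.png

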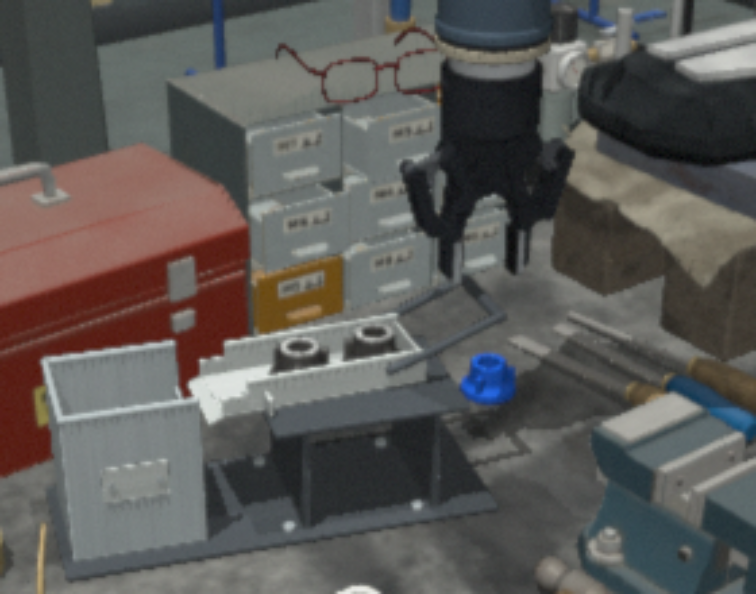

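The open fingers straddle the bar, which is at crop (484,298). I go down 34 mm and close.

Emit:
play_rows --rows '[[[17,-1,0],[0,0,0]],[[17,0,0],[0,0,0]],[[0,0,0],[0,0,0]]]'

```text
t: 8.8
tool_pos: [520.8, -97.9, 131.9]
ee_rot: [-1.985, 1.57, -0.658]
ft_force: [-0.4, 0.1, 0.8]
width: 45.0
```

Emit:
play_rows --rows '[[[0,0,0],[0,0,0]],[[0,0,0],[0,0,0]],[[0,0,0],[0,0,0]],[[0,0,0],[0,0,0]],[[0,0,0],[0,0,0]]]' --claw 8

```text
t: 9.3
tool_pos: [521.4, -97.7, 132.8]
ee_rot: [-1.965, 1.568, -0.638]
ft_force: [-1.1, -3.2, 8.4]
width: 8.6
```

```bash
python3 - <<'E'
from h import *
delta([520.2,-99,130],axes(76,0,1))
e=O-154*U;print(e);delta([*e,130],axes(72.3,0,1))
p,d,ci=snap('scene','s3');cv2.imwrite('pics/s3c.png',cv2.resize(p[80:300,200:480,::-1],None,fx=2.7,fy=2.7))
E
```

```text
t 9.3 pos [521.4 -97.7 132.8] F [-1.1 -3.2  8.4] w 8.6 q [ 0.53  0.54 -0.64  1.93  0.44  0.81  0.98]
shift [ 2.8  0.9 -1.6] turn/5deg [ 0.01 -0.01  0.03]
[512.66708086 -58.2455382 ]
t 9.3 pos [521.4 -97.7 132.8] F [-1.1 -3.2  8.4] w 8.6 q [ 0.53  0.54 -0.64  1.93  0.44  0.81  0.98]
shift [ 2.7 18.  36.2] turn/5deg [ 0.75 -0.01  0.03]
```

View pics/s3c.png

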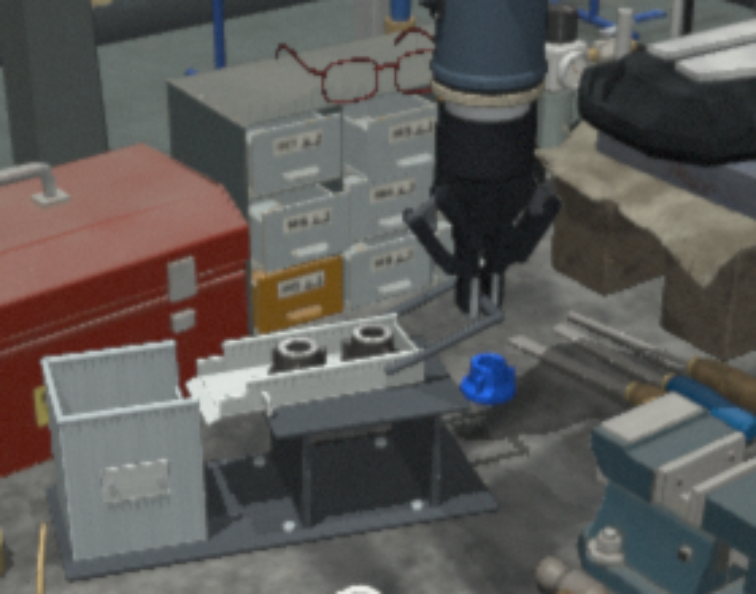

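Bar held (width 8.6 mm). Now I slide forward slowly, straightening the pan.

Emit:
play_rows --rows '[[[0,3,5],[0.15,0,0]],[[0,3,5],[0.15,0,0]],[[0,3,5],[0.15,0,0]],[[0,3,5],[0.15,0,0]],[[0,2,5],[0.15,0,0]]]'

```text
t: 9.85
tool_pos: [514.5, -72.2, 132.9]
ee_rot: [-2.39, 1.566, -1.131]
ft_force: [-2.1, -12.4, 10.9]
width: 8.7
```

Emit:
play_rows --rows '[[[0,2,4],[0,0,0]],[[0,1,4],[0,0,0]],[[0,1,3],[0,0,0]],[[0,0,0],[0,0,0]]]'

```text
t: 10.25
tool_pos: [514.3, -59.6, 132.8]
ee_rot: [-2.206, 1.567, -0.946]
ft_force: [-0.8, -7.6, 9.3]
width: 8.6
```

```bash
python3 - <<'E'
from h import *
e=O-154*U;delta([*e,132],axes(72.3,0,1))
p,d,ci=snap('scene','s4');cv2.imwrite('pics/s4c.png',cv2.resize(p[140:300,200:400,::-1],None,fx=4,fy=4,interpolation=2)[:600])
p,d,ci=snap('side','d4');cv2.imwrite('pics/d4c.png',cv2.resize(p[180:330,290:440,::-1],None,fx=4,fy=4,interpolation=2))
E
```

```text
t 10.25 pos [514.3 -59.6 132.8] F [-0.8 -7.6  9.3] w 8.6 q [ 0.45  0.52 -0.62  1.96  0.42  0.79  0.85]
shift [0.8 2.  0.8] turn/5deg [-0.02 -0.03  0.04]
```

View pics/s4c.png

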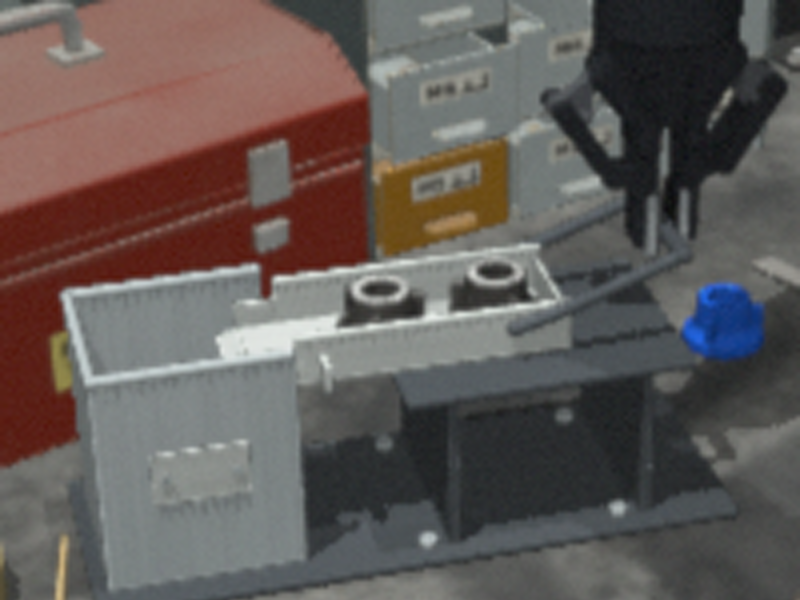

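View pics/d4c.png

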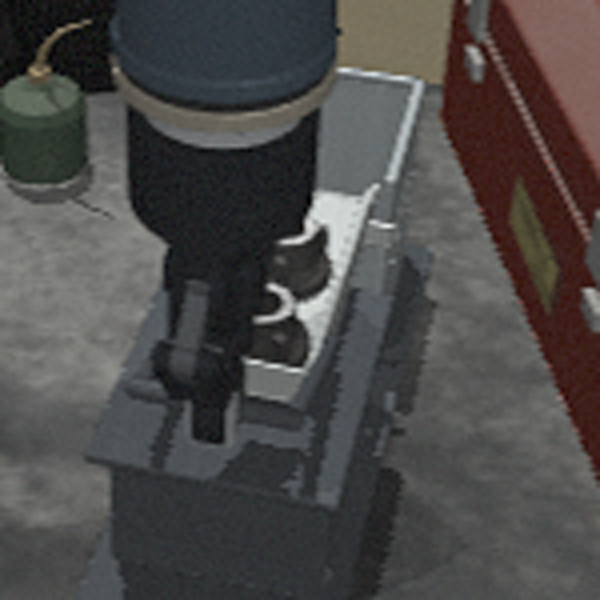

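```bash
python3 - <<'E'
from h import *
snap('wrist','w4')
E
```

```text
(no output)
```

View pics/w4.png

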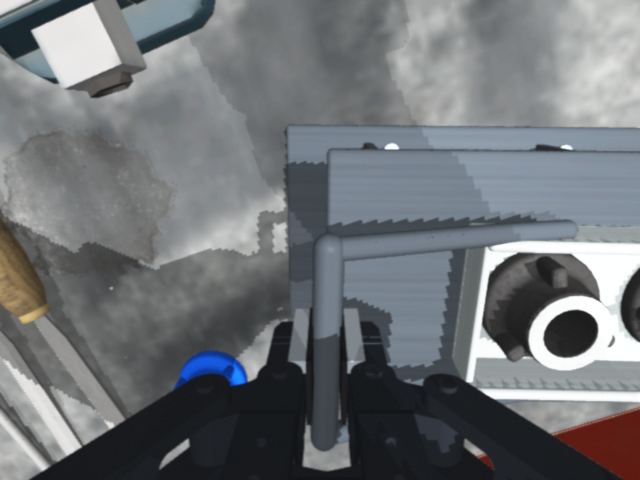

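```bash
python3 - <<'E'
from h import *
p,d,ci=load('w4')
f=lambda uv,z:(lambda X:((X[:2]-O)@U,(X[:2]-O)@N))(ray(uv,z,ci))
for n,uv,z in [('barend',(328,238),148),('barend2',(325,447),148),('standcorner',(330,150),100),('stand edge',(640,151),100),('near wall top',(500,245),122),('far wall top',(480,398),122),('wall',(640,243),127),('wall2',(640,400),127)]: print(n,np.round(f(uv,z),1))
p,d,ci=load('s4')
S=lambda x,y,z:(lambda X:((X[:2]-O)@U,(X[:2]-O)@N))(ray((200+(x+.5)/4-.5,140+(y+.5)/4-.5),z,ci))
print('lip far corner',np.round(S(220,340,103),1),'rear wall corners',np.round(S(540,246,124),1),np.round(S(572,300,124),1))
E
```

```text
barend [-154.2   39.3]
barend2 [-155.   -40.4]
standcorner [-153.3   60.9]
stand edge [-30.3  60.7]
near wall top [-90.2  28.6]
far wall top [-89.9 -39.1]
wall [-42.2  31.1]
wall2 [-26.8 -36.1]
lip far corner [ 79.7 -27.2] rear wall corners [-99.7 -41.5] [-98.1  21. ]
```

```bash
python3 - <<'E'
from h import *
p,d,ci=load('s4');C=cloud(d,ci)
S=lambda x,y,z:np.round((lambda X:((X[:2]-O)@U,(X[:2]-O)@N))(ray((200+(x+.5)/4-.5,140+(y+.5)/4-.5),z,ci)),1)
print('near ear bottom',S(328,390,101),'pot near front rim corner',S(296,350,133))
for n in('s4','d4'):
    p,d,ci=load(n);C=cloud(d,ci);X=C.reshape(-1,3);m=d.ravel()>0
    sx=(X[:,:2]-O)@U;sy=(X[:,:2]-O)@N;z=X[:,2]
    for a,b in((-85,-60),(-60,-30),(-30,0),(0,30)):
        k=m&(sx>a)&(sx<b)&(abs(sy)<50)&(abs(z-126)<4)
        h=np.histogram(sy[k],bins=np.arange(-50,51,5))[0];print(n,a,h)
    k=m&(sx>60)&(sx<120)&(abs(sy)<40)&(z>85)&(z<110)
    print(n,'spout',k.sum(),[np.percentile(v[k],[2,50,98]).round(1).tolist() for v in(sx,sy,z)] if k.sum() else '')
E
```

```text
near ear bottom [35.9 35.4] pot near front rim corner [53.  45.7]
s4 -85 [ 0  1  3 19  0  0  1 14  3  1  1 11 11  2  2 14 28 12  0  0]
s4 -60 [ 0  0 15 27  0  0  1  4  8  5  3 13  7  0  3 36  6  1  0  0]
s4 -30 [ 0  1 21 15  1  0  1 10  4  8  1  8 10  2  4 35 12  0  0  0]
s4 0 [ 0  1 27 18  0  1  2  3  1  1  6  9  7  4  7 38  9  0  0  0]
s4 spout 79 [[60.5, 69.5, 85.6], [-39.1, -26.5, -10.8], [97.2, 102.7, 108.4]]
d4 -85 [ 0  2 15 13  0  0 19 11 11  4  0  0  0  0  0  0  0  0  0  0]
d4 -60 [ 0  0 10 14  0  0  0  4  8  2  0  0  0  0  0  0  0  0  0  0]
d4 -30 [ 0  0 10  9  0  0  8  9  9 11  4  0  0  0  0  0  0  0  0  0]
d4 0 [ 0  0 13  5  0  2  7  0  4  0  0  0  0  0  0  0  0  0  0  0]
d4 spout 44 [[60.3, 65.6, 78.9], [-37.9, -16.5, -4.0], [98.0, 102.3, 105.4]]
```

The pan centre line is about 4 mm right with ~1.5° of clockwise skew, so I trim it.

Emit:
play_rows --rows '[[[0,0.5,0],[-0.15,0,0]],[[0,0.5,0],[-0.15,0,0]],[[0,0,0],[0,0,0]],[[0,0,0],[0,0,0]]]'

```text
t: 10.8
tool_pos: [514.3, -58.7, 132.9]
ee_rot: [-1.714, 1.566, -0.428]
ft_force: [3.1, -6.4, 6.0]
width: 8.5
```

```bash
python3 - <<'E'
from h import *
snap('scene','s5')
for n in('s5',):
    p,d,ci=load(n);C=cloud(d,ci);X=C.reshape(-1,3);m=d.ravel()>0
    sx=(X[:,:2]-O)@U;sy=(X[:,:2]-O)@N;z=X[:,2]
    for a in(-70,-40,-10,20):
        k=m&(abs(sx-a)<15)&(abs(z-126)<4)
        f=k&(abs(sy+35)<9);g=k&(abs(sy-30)<9);print(a,np.median(sy[f]),np.median(sy[g]))
s=r.get_state();X=s['tool_pos'];print('tcp station',(X[:2]-O)@U,(X[:2]-O)@N,X[2],s['ft_force'])
# bar trajectory: relative to level start, pivot stand edge then sill. pan coordinates
x0=-154+150
def bar(th):
    t=np.deg2rad(th)
    rot=lambda v,t:np.array([v[0]*np.cos(t)+v[1]*np.sin(t),-v[0]*np.sin(t)+v[1]*np.cos(t)])
    b=np.array([x0-150,148.]);e=np.array([-5,100.]);s=np.array([50,93.])
    t7=np.arctan2(7,55)
    if t<t7: return e+rot(b-e,t)
    b7=e+rot(b-e,t7); return s+rot(b7-s,t-t7)
p0=bar(0)
grasp=0
for th in range(0,55,5):
    b=bar(th);print(th,b.round(1),(b-p0).round(1))
E
```

```text
-70 -33.298237843664886 32.21422619084188
-40 -33.16753716653308 29.596620037079344
-10 -34.26085696652284 29.07708379400513
20 -34.77011381415787 28.70492290314894
tcp station -153.97815132613377 -1.7304880023306084 132.88753355675067 [ 2.85278472 -7.07002735  6.11106671]
0 [-154.  148.] [0. 0.]
5 [-149.2  160.8] [ 4.8 12.8]
10 [-143.   175.8] [11.  27.8]
15 [-135.1  192.3] [18.9 44.3]
20 [-125.7  208. ] [28.3 60. ]
25 [-115.   222.9] [39.  74.9]
30 [-103.1  236.8] [50.9 88.8]
35 [-89.9 249.6] [ 64.1 101.6]
40 [-75.8 261.2] [ 78.2 113.2]
45 [-60.6 271.5] [ 93.4 123.5]
50 [-44.6 280.5] [109.4 132.5]
```

```bash
cat > traj.py <<'E'
import numpy as np
def rot(v,t): return np.array([v[0]*np.cos(t)+v[1]*np.sin(t),-v[0]*np.sin(t)+v[1]*np.cos(t)])
def bar(th,x0=-4):
    t=np.deg2rad(th);b=np.array([x0-150,148.]);e=np.array([-5,100.]);s=np.array([50,93.]);t7=np.arctan2(7,55)
    if t<t7: return e+rot(b-e,t)
    return s+rot(e+rot(b-e,t7)-s,t-t7)
def tcp(th): return bar(th)+15*rot(np.array([0,-1.]),np.deg2rad(th))
E
python3 - <<'E'
from traj import *
for a in np.arange(0,50,2.5):
    d=tcp(a+2.5)-tcp(a);t=np.deg2rad(a);print(a,'x %.1f z %.1f'%(d@rot(np.array([0,-1.]),t),d@rot(np.array([1.,0]),t)))
E
```

```text
0.0 x -6.5 z 1.6
2.5 x -6.5 z 1.6
5.0 x -6.7 z 1.6
7.5 x -8.9 z 1.6
10.0 x -8.9 z 1.6
12.5 x -8.9 z 1.6
15.0 x -8.9 z 1.6
17.5 x -8.9 z 1.6
20.0 x -8.9 z 1.6
22.5 x -8.9 z 1.6
25.0 x -8.9 z 1.6
27.5 x -8.9 z 1.6
30.0 x -8.9 z 1.6
32.5 x -8.9 z 1.6
35.0 x -8.9 z 1.6
37.5 x -8.9 z 1.6
40.0 x -8.9 z 1.6
42.5 x -8.9 z 1.6
45.0 x -8.9 z 1.6
47.5 x -8.9 z 1.6
```

Emit:
play_rows --rows '[[[-6.5,0,1.6],[0,0.5,0]],[[-6.5,0,1.6],[0,0.5,0]],[[-6.7,0,1.6],[0,0.5,0]],[[-8.9,0,1.6],[0,0.5,0]],[[0,0,0],[0,0,0]]]'

```text
t: 11.35
tool_pos: [516.1, -47.1, 160.6]
ee_rot: [-3.126, 1.397, -1.835]
ft_force: [1.5, 1.0, -3.5]
width: 8.8
```

```bash
cat > chk.py <<'E'
import sys
from h import *
from traj import *
th=float(sys.argv[1]);f=sys.argv[2]
p=tcp(th);X=np.array([*(O+p[0]*U-1.7*N),p[1]])
delta(X,axes(72.8,th,1))
for n,(a,b,c,e) in (('scene',(120,300,200,400)),('side',(130,330,270,440))):
    q,d,ci=snap(n,n+f);cv2.imwrite('pics/'+n+f+'c.png',cv2.resize(q[a:b,c:e,::-1],None,fx=2.9,fy=2.9,interpolation=2))
a=cv2.imread('pics/scene'+f+'c.png');b=cv2.imread('pics/side'+f+'c.png')
a=cv2.resize(a,(400,360));b=cv2.resize(b,(400,470));h=np.zeros((470,800,3),np.uint8);h[:360,:400]=a;h[:,400:]=b;cv2.imwrite('pics/both'+f+'.png',h)
E
python3 chk.py 10 t10
```

```text
t 11.35 pos [516.1 -47.1 160.6] F [ 1.5  1.  -3.5] w 8.8 q [ 0.27  0.49 -0.57  1.9   0.5   0.97  0.72]
shift [ 0.2 -1.8 -3.4] turn/5deg [0.23 0.01 0.07]
```

View pics/botht10.png

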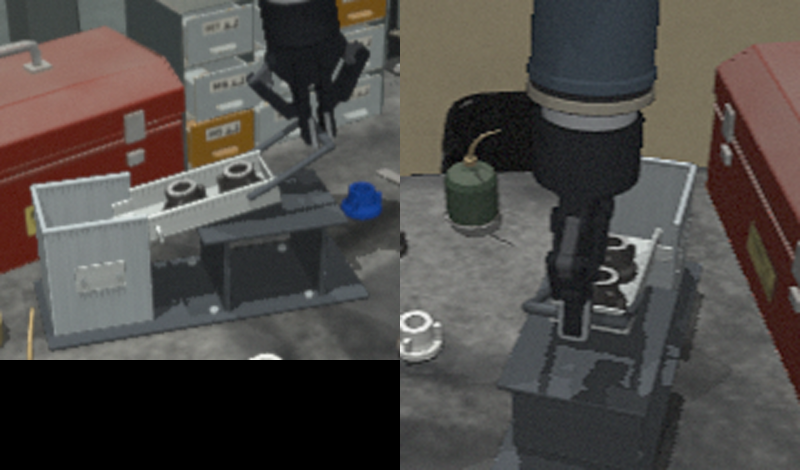

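The pan has tilted about 10° and the bar is still in the grip. I continue raising.

Emit:
play_rows --rows '[[[-8.9,0,1],[0,0.5,0]],[[-8.9,0,1],[0,0.5,0]],[[-8.9,0,1],[0,0.5,0]],[[-8.9,0,1],[0,0.5,0]],[[0,0,0],[0,0,0]]]'

```text
t: 11.95
tool_pos: [518.6, -35.6, 192.8]
ee_rot: [3.141, 1.224, -1.851]
ft_force: [1.4, 2.4, -4.4]
width: 8.5
```

```bash
python3 chk.py 20 t20
```

```text
t 11.95 pos [518.6 -35.6 192.8] F [ 1.4  2.4 -4.4] w 8.5 q [ 0.12  0.5  -0.52  1.82  0.56  1.18  0.62]
shift [-1.  -3.  -0.6] turn/5deg [0.22 0.02 0.08]
```

View pics/botht20.png

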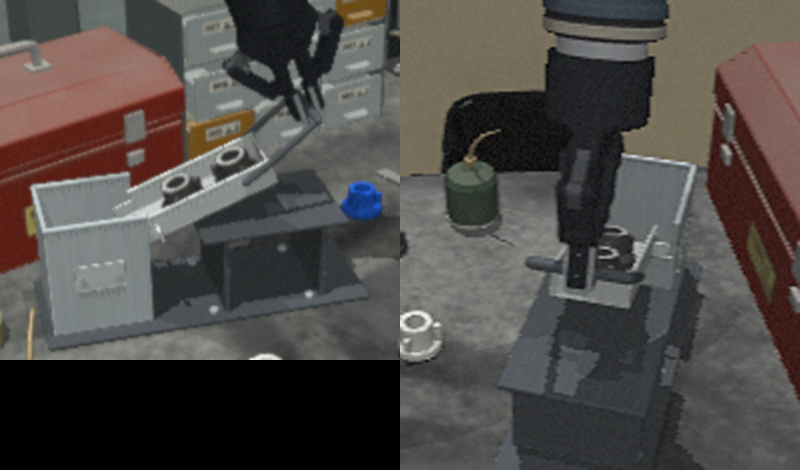

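Emit:
play_rows --rows '[[[-8.9,-0.5,1.5],[0,0.5,0]],[[-8.9,-0.5,1.5],[0,0.5,0]],[[-8.9,-0.5,1.5],[0,0.5,0]],[[-8.9,-0.5,1.5],[0,0.5,0]],[[0,0,0],[0,0,0]]]'

```text
t: 12.55
tool_pos: [525.6, -18.0, 222.4]
ee_rot: [3.139, 1.048, -1.854]
ft_force: [1.2, 1.7, -4.7]
width: 8.7
```

Emit:
play_rows --rows '[[[-8.9,0,1.5],[0,0.5,0]],[[-8.9,0,1.5],[0,0.5,0]],[[0,0,0],[0,0,0]],[[0,0,0],[0,0,0]]]'

```text
t: 12.95
tool_pos: [528.6, -7.6, 235.7]
ee_rot: [3.139, 0.963, -1.855]
ft_force: [1.3, 2.9, -5.8]
width: 8.8
```

```bash
python3 chk.py 35 t35
```

```text
t 12.95 pos [528.6  -7.6 235.7] F [ 1.3  2.9 -5.8] w 8.8 q [-0.1   0.57 -0.47  1.67  0.64  1.49  0.5 ]
shift [-2.6 -2.2  1. ] turn/5deg [0.18 0.03 0.11]
```

View pics/botht35.png

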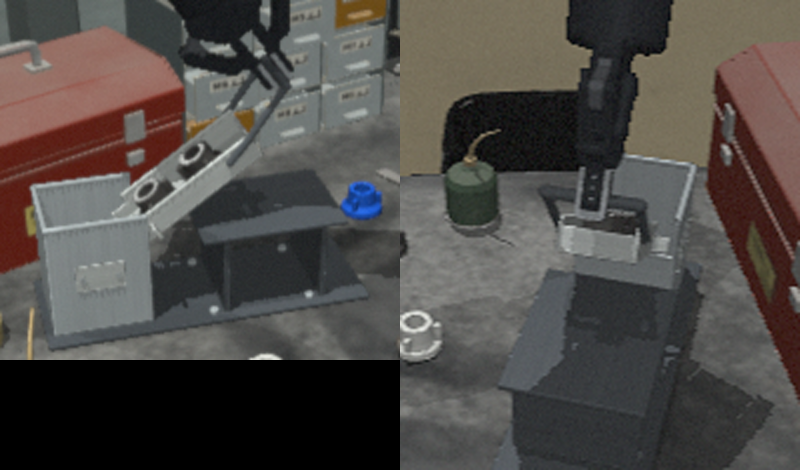

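The castings have begun to slide towards the spout. I continue to about 45°.

Emit:
play_rows --rows '[[[-8.9,-0.5,1.6],[0,0.5,0]],[[-8.9,-0.5,1.6],[0,0.5,0]],[[-8.9,-0.5,1.6],[0,0.5,0]],[[0,0,0],[0,0,0]],[[0,0,0],[0,0,0]]]'

```text
t: 13.55
tool_pos: [535.8, 11.1, 254.5]
ee_rot: [3.141, 0.831, -1.853]
ft_force: [0.7, 2.0, -4.5]
width: 8.9
```

```bash
python3 chk.py 42.5 t42
```

```text
t 13.55 pos [535.8  11.1 254.5] F [ 0.7  2.  -4.5] w 8.9 q [-0.2   0.63 -0.44  1.58  0.67  1.65  0.47]
shift [-2.3 -1.1  1.2] turn/5deg [0.16 0.02 0.14]
```

View pics/botht42.png

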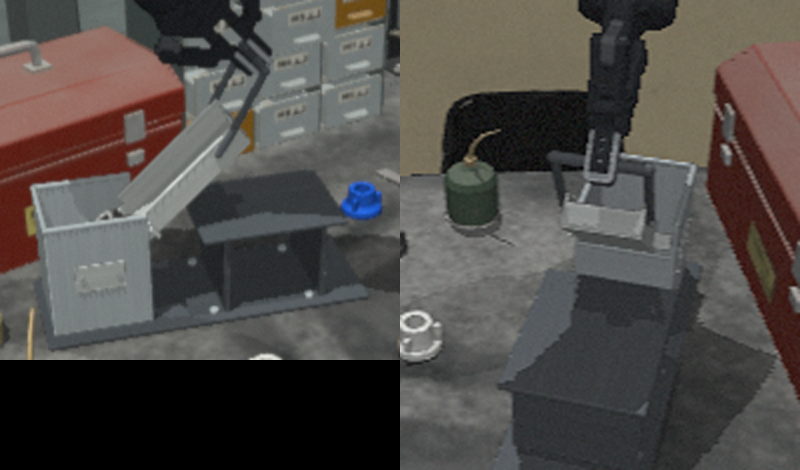

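Emit:
play_rows --rows '[[[-8.9,-0.5,1.6],[0,0.5,0]],[[-4.5,0,1],[0,0.25,0]],[[0,0,0],[0,0,0]],[[0,0,0],[0,0,0]]]'

```text
t: 14.05
tool_pos: [539.4, 20.6, 263.6]
ee_rot: [-3.14, 0.762, -1.853]
ft_force: [0.0, -4.5, 3.4]
width: 8.3
```

```bash
python3 chk.py 46 t46
```

```text
t 14.05 pos [539.4  20.6 263.6] F [ 0.  -4.5  3.4] w 8.3 q [-0.24  0.66 -0.42  1.54  0.69  1.72  0.45]
shift [-1.4 -0.6  2.2] turn/5deg [ 0.13 -0.07  0.15]
```

View pics/botht46.png

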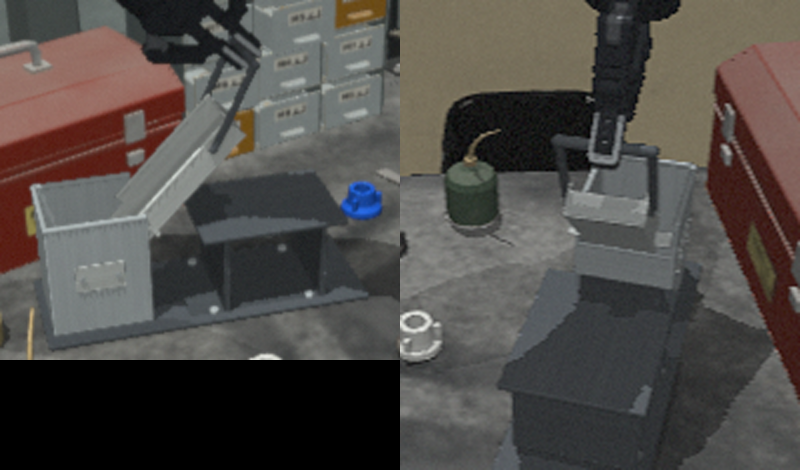

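```bash
python3 - <<'E'
from h import *
q,d,ci=snap('wrist','w6')
s,_,_=load('scenet46');e,_,_=load('sidet46')
a=cv2.resize(s[190:300,205:315],(400,400),interpolation=2);b=cv2.resize(q,(400,300))
h=np.zeros((400,800,3),np.uint8);h[:,:400]=a;h[:300,400:]=b;cv2.imwrite('pics/m1.png',h[:,:,::-1])
E
```

```text
(no output)
```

View pics/m1.png

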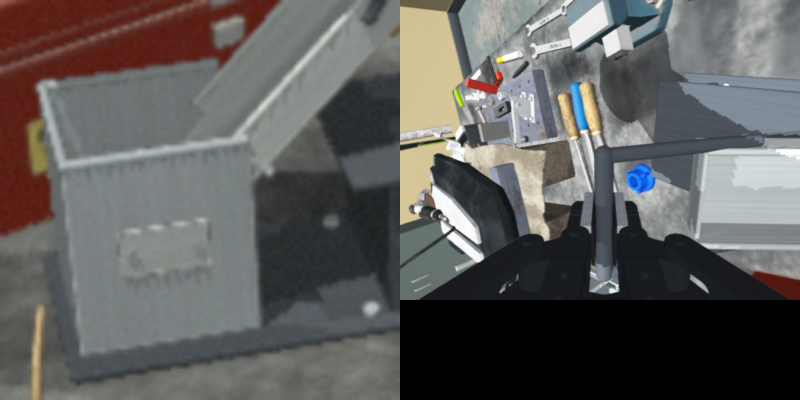

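The pan is empty and nothing is left at the spout. I lower along the reversed path.

Emit:
play_rows --rows '[[[4.5,0,-1],[0,-0.25,0]],[[8.9,0.5,-1.6],[0,-0.5,0]],[[8.9,0.5,-1.6],[0,-0.5,0]],[[8.9,0.5,-1.6],[0,-0.5,0]],[[8.9,0.5,-1.6],[0,-0.5,0]]]'

```text
t: 14.7
tool_pos: [528.6, -7.4, 237.1]
ee_rot: [3.141, 0.965, -1.852]
ft_force: [0.1, 1.1, -4.1]
width: 8.5
```

Emit:
play_rows --rows '[[[8.9,0,-1.5],[0,-0.5,0]],[[8.9,0,-1.5],[0,-0.5,0]],[[8.9,0.5,-1.5],[0,-0.5,0]],[[8.9,0.5,-1.5],[0,-0.5,0]],[[0,0,0],[0,0,0]]]'

```text
t: 15.2
tool_pos: [520.4, -32.0, 210.4]
ee_rot: [3.141, 1.136, -1.856]
ft_force: [-0.1, -0.3, -1.7]
width: 9.0
```

```bash
python3 chk.py 25 l25
```

```text
t 15.2 pos [520.4 -32.  210.4] F [-0.1 -0.3 -1.7] w 9.0 q [ 0.05  0.51 -0.51  1.77  0.59  1.29  0.58]
shift [-1.2 -2.6  5.2] turn/5deg [0.16 0.02 0.07]
```

View pics/bothl25.png

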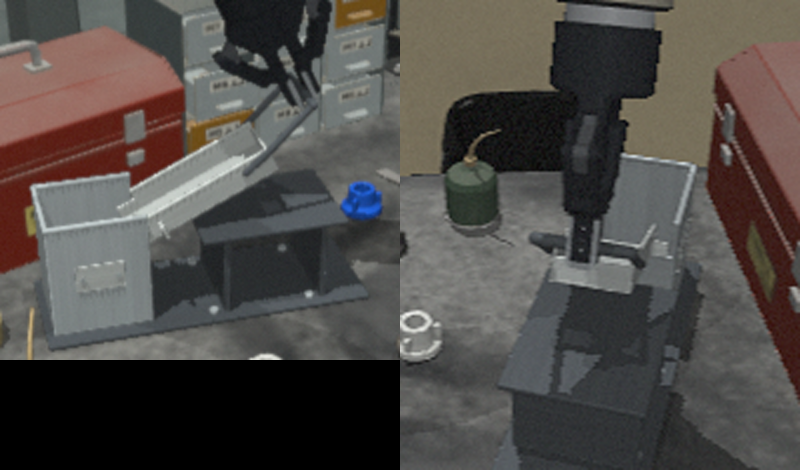

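Emit:
play_rows --rows '[[[8.9,0.5,-0.8],[0,-0.5,0]],[[8.9,0.5,-0.8],[0,-0.5,0]],[[8.9,0,-0.8],[0,-0.5,0]],[[8.9,0,-0.8],[0,-0.5,0]],[[8.9,0,-0.8],[0,-0.5,0]]]'

```text
t: 15.8
tool_pos: [515.2, -47.6, 170.3]
ee_rot: [-3.14, 1.354, -1.85]
ft_force: [0.5, -0.2, -1.8]
width: 8.5
```

Emit:
play_rows --rows '[[[8.9,0,-0.8],[0,-0.5,0]],[[8.9,0,-1.2],[0,-0.5,0]],[[6.5,0,-1.6],[0,-0.5,0]],[[3,0,-0.8],[0,-0.25,0]],[[0,0,0],[0,0,0]]]'

```text
t: 16.3
tool_pos: [512.2, -57.4, 144.0]
ee_rot: [3.13, 1.505, -1.865]
ft_force: [-1.1, -2.3, -0.7]
width: 9.0
```

```bash
python3 chk.py 3 l3
```

```text
t 16.3 pos [512.2 -57.4 144. ] F [-1.1 -2.3 -0.7] w 9.0 q [ 0.39  0.5  -0.6   1.94  0.45  0.86  0.82]
shift [ 3.1 -2.4  1.4] turn/5deg [ 0.2  -0.15  0.  ]
```

View pics/bothl3.png

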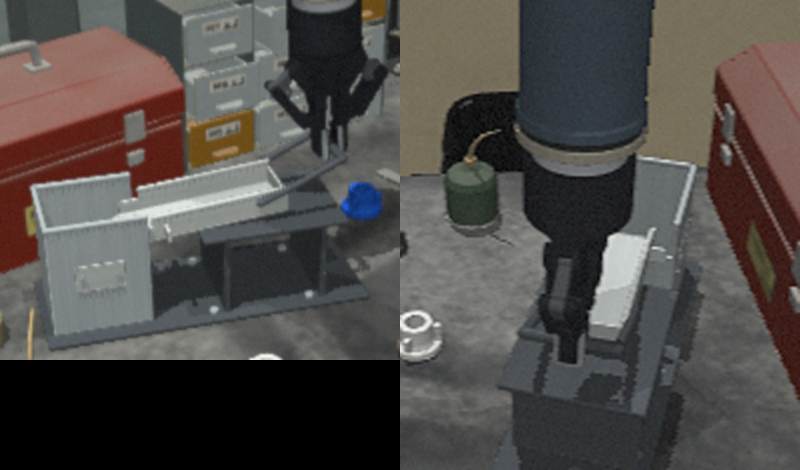

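Emit:
play_rows --rows '[[[3.5,0,-0.5],[0,-0.25,0]],[[3,0,-0.5],[0,-0.25,0]],[[2.5,0,-0.5],[0,-0.25,0]],[[1,0,0],[0,0,0]],[[0,0,0],[0,0,0]]]'

```text
t: 16.9
tool_pos: [511.5, -59.6, 134.0]
ee_rot: [2.169, 1.57, -2.826]
ft_force: [-0.2, -1.4, -0.9]
width: 8.6
```

```bash
python3 chk.py 0 l0
```

```text
t 16.9 pos [511.5 -59.6 134. ] F [-0.2 -1.4 -0.9] w 8.6 q [ 0.46  0.51 -0.63  1.96  0.42  0.8   0.88]
shift [ 1.  -2.5  1.6] turn/5deg [ 0.2  -0.   -0.01]
```

View pics/bothl0.png

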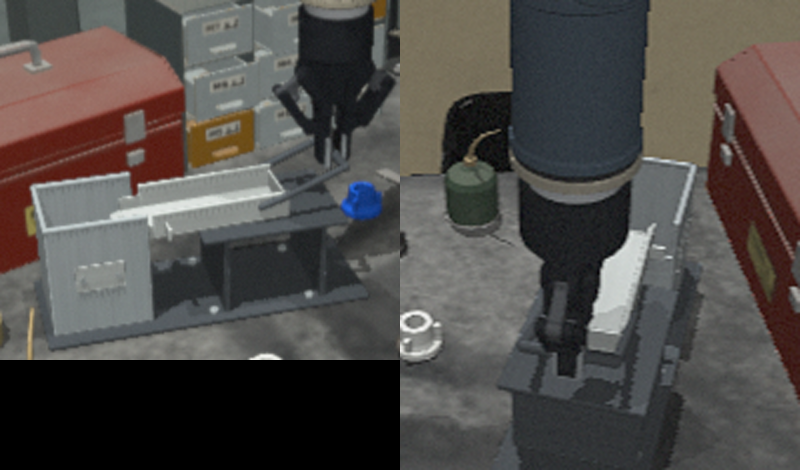

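Emit:
play_rows --rows '[[[1,0,0],[0,0,0]],[[0.5,0,0],[0,0,0]],[[0,0,0],[0,0,0]]]'

```text
t: 17.3
tool_pos: [511.7, -59.3, 132.9]
ee_rot: [-3.032, 1.57, -1.744]
ft_force: [-2.0, -3.1, 2.1]
width: 8.9
```

Emit:
play_rows --rows '[[[0,0,0],[0,0,0]],[[0,0,0],[0,0,0]],[[0,0,0],[0,0,0]],[[0,0,0],[0,0,0]]]' --claw 35

```text
t: 17.7
tool_pos: [511.9, -58.7, 132.8]
ee_rot: [-0.267, 1.57, 1.022]
ft_force: [-0.1, 0.8, 0.2]
width: 34.8
```

Emit:
play_rows --rows '[[[-15,0,0],[0,0,0]],[[-30,0,0],[0,0,0]],[[-45,0,0],[0,0,0]],[[-45,0,0],[0,0,0]],[[-45,0,0],[0,0,0]]]'

```text
t: 18.2
tool_pos: [511.4, -58.7, 314.6]
ee_rot: [0.384, 1.57, 1.674]
ft_force: [0.3, -1.8, 0.2]
width: 34.7
```

Emit:
play_rows --rows '[[[0,-45,0],[0,0,0]],[[0,0,-45],[0,0,0]],[[0,0,-45],[0,0,0]],[[0,0,0],[0,0,0]]]'

```text
t: 18.6
tool_pos: [528.2, -165.0, 311.7]
ee_rot: [2.687, 1.567, -2.316]
ft_force: [0.1, -0.0, -0.1]
width: 35.3
```

```bash
python3 chk.py 0 f0; python3 - <<'E'
from h import *
for n in('scenef0','sidef0'):
    p,d,ci=load(n);C=cloud(d,ci);X=C.reshape(-1,3);m=d.ravel()>0;col=p.reshape(-1,3).max(1)
    sx=(X[:,:2]-O)@U;sy=(X[:,:2]-O)@N;z=X[:,2]
    k=m&(sx>-85)&(sx<30)&(abs(sy)<24)&(z>95)&(z<125)
    A=np.c_[sx[k],sy[k],np.ones(k.sum())];zz=z[k];w=np.linalg.lstsq(A,zz,rcond=None)[0]
    for _ in range(5):
        e=abs(A@w-zz)<4;w=np.linalg.lstsq(A[e],zz[e],rcond=None)[0]
    print(n,'floor plane slope',w[:2],'z at 0',w[2],e.sum())
    k=m&(sx>-165)&(sx<-135)&(abs(sy)<35)&(z>140)&(z<160);print('bar z',np.median(z[k]) if k.sum() else None)
    k=m&(sx>56)&(sx<144)&(abs(sy)<40)&(z<85)&(z>0);print('pot inside pts',k.sum(),'dark',(k&(col<70)).sum(), X[k&(col<70)].mean(0) if (k&(col<70)).sum() else '')
E
```

```text
t 18.6 pos [ 528.2 -165.   311.7] F [ 0.1 -0.  -0.1] w 35.3 q [ 0.69  0.39 -0.69  1.62  0.26  1.23  1.23]
shift [178.5  43.5  98.4] turn/5deg [ 0.11 -0.04 -0.02]
scenef0 floor plane slope [-0.00328122 -0.01222012] z at 0 103.8758406228441 187
bar z 151.62315030938703
pot inside pts 1 dark 0 
sidef0 floor plane slope [0.00261037 0.00401137] z at 0 103.00344698739784 405
bar z 150.93338824010274
pot inside pts 1 dark 0
```

View pics/bothf0.png

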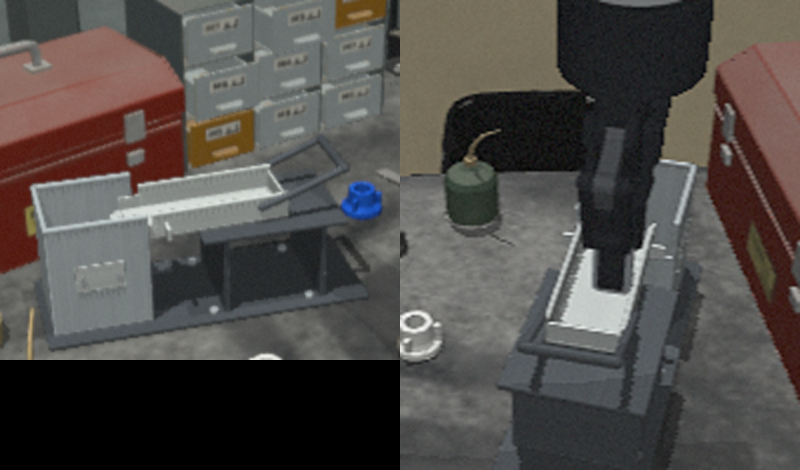

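```bash
python3 - <<'E'
from h import *
ci=camera_info('wrist');R=np.array(ci['R']);c=-R.T@np.array(ci['t']).ravel();s=r.get_state();print(c,'fwd',R[2],toolR(s).T@(c-s['tool_pos']))
M=np.array([*(O+105*U),0]);T=toolR(s)
off=T@(T.T@(c-s['tool_pos']));tgt=M[:2]-off[:2];fw=R[2];tgt=tgt-fw[:2]/abs(fw[2])*(c[2]+60-60)
delta([*tgt,372],T)
E
```

```text
[ 452.99090673 -136.7264437   453.99273937] fwd [ 0.29726055 -0.08512286 -0.95099436] [-1.41462013e+02  7.98557163e+01 -9.82752657e-02]
t 18.7 pos [ 529.6 -159.   312.5] F [0.3 0.9 0.5] w 35.1 q [ 0.68  0.39 -0.69  1.62  0.26  1.23  1.22]
shift [-59.4 105.2 350.2] turn/5deg [0. 0. 0.]
```

Emit:
play_rows --rows '[[[-30,13,30],[0,0,0]],[[-30,13,35],[0,0,0]],[[0,13,45],[0,0,0]],[[0,13,45],[0,0,0]],[[0,13,45],[0,0,0]]]'

```text
t: 19.2
tool_pos: [522.6, 55.6, 373.3]
ee_rot: [-0.96, 1.57, 0.33]
ft_force: [0.9, -0.7, -0.5]
width: 35.1
```

Emit:
play_rows --rows '[[[0,13,45],[0,0,0]],[[0,13,45],[0,0,0]],[[0,13,45],[0,0,0]],[[0,0,15],[0,0,0]],[[0,0,0],[0,0,0]]]'

```text
t: 19.7
tool_pos: [526.0, 211.9, 372.8]
ee_rot: [0.48, 1.569, 1.777]
ft_force: [-0.5, -0.8, -0.6]
width: 34.8
```

```bash
python3 - <<'E'
from h import *
p,d,ci=snap('wrist','w9')
C=cloud(d,ci);X=C.reshape(-1,3);sx=(X[:,:2]-O)@U;sy=(X[:,:2]-O)@N
k=(d.ravel()>0)&(sx>54)&(sx<146)&(abs(sy)<40)&(X[:,2]<95)&(p.reshape(-1,3).max(1)<80);print(k.sum(),np.percentile(X[k,2],[5,50,99]) if k.sum() else '')
E
```

```text
1421 [ 4.0965935  32.93128341 51.18006039]
```

View pics/w9.png

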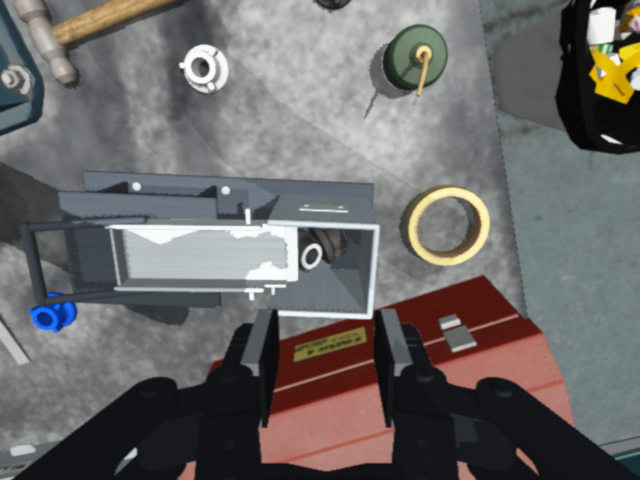

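The wrist view shows the pan empty. Dark castings lie in the pot at (312,257) and (330,240), with tops at or below about 51 mm. The oil can, tape roll and white look-alike are standing. I hand in.

```bash
python3 -c "
from h import *
print(hand_in())"
```

```text
the job is handed in; nothing more can be done
None
```

The job is handed in at about 20 s of the 48 s allowed. No verdict was reported.

**What I did:** I pinched the pan by its tail bar and slid it about 40 mm forward while straightening it. With the lip about 20–30 mm past the sill and the pan still level, I raised the tail to about 46°. Both castings slid into the pot. I then lowered the pan along the same path, let go and backed off.

**What the last checks showed:**
- **Pan:** it is empty and level, with a floor slope below about 0.013 and the floor top at about 103–104 mm.
- **Castings:** dark castings are in the pot with tops at or below about 51 mm. The spout overlaps part of the view, so I saw one casting clearly and the other only in part. The pan was empty and I saw no casting on the bench in the last views.
- **Other items:** the oil can and tape roll are still standing or lying where expected. The spare casting was only just in the last picture. I did not re-measure any of their positions; the arm never came near them.

**Disagreements:** measured with the pan in the pouring position, its centre line came out 0 to 5 mm off, depending on the camera. I trimmed it by about 1.5°, which left it roughly 3 mm to the right, well inside the tolerance. The grip read about 8.6 mm on the 10 mm bar, but the bar did not visibly slip.

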